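# Change over a bench seed cleaner: stop, clear, set the air gate, re-arm

## Robot

A 6-joint arm with a two-finger parallel gripper is mounted at the origin on the work surface. World frame = base frame: x ahead of the robot, y to its left, z up, the work surface at z = 0. Lengths are in m, angles in degrees, forces in N, time in s.
With the tool pointing down it reaches from about 0.35 to 0.875 m from the base axis. Payload 4.2 kg.
Tool frame: the origin (TCP) lies midway between the tips of the shut fingers; the grasp point (between the pads) lies 19 mm behind it; z points along the fingers, y is the line along which they close (so a half turn about z gives the same grasp; the last joint's range is limited). The gripper opens to 87 mm and grips with 3 to 60 N. Pads are 19 mm wide; open, the fingers measure 117 mm over their backs; the gripper's body (75 mm by 190 mm) begins 51 mm behind the grasp point.
Start: joints at [92.109, 22.042, 0.453, 0, -68.411, -14.817], TCP at [0.137, 0.61, 0.223] pointing down, gripper open.
Joint ranges: [-179.83, 179.83], [-69.29, 118.12], [-61.27, 80.66], [-181.25, 117.63], [-171.15, -9.14], [-177.46, 177.46]. Speed limits (degrees/s): [159.86, 159.86, 180, 180, 180, 180].

## Interface

Orientations are given as a 3x3 rotation matrix whose columns are the frame's x, y, z axes.
In Python, from station import * gives the robot as it stands.
- The arm moves only by the tool move_arm, never from a script. Its argument "targets" is text: rows parted by semicolons, each of 4 numbers parted by spaces: the shift along the world's x, y, z in units of 25 mm (1.0 is 25 mm), then the turn about the world's z in units of 5 degrees (1.0 is 5 degrees). In form: tx ty tz spin; .... A call has 1 to 10 rows; each row shifts and turns the commanded pose from where the row before left it; what a row does not reach is not made up. A row lasts 1/12 s, in which the tool goes at most 41.7 mm and 7.16 degrees, less where a joint would pass 70% of its speed; a pose out of reach is approached as far as the arm can. A call is refused whole if a number of a shift passes 1 or a number of a turn 1, either way. A call with a gripper value outside its range is refused whole. "gripper" is the finger opening in mm, from 0 to 87, set as the call begins (left out, the last holds). The fingers move at their own pace and stop on an object; the grip force is fixed at half the most. Time passes only in rows, so rows that do not move let the fingers close. It gives the time, the measured TCP pose, the force, the opening and the grip force at its end, in the units of the state.
- sense(): the state, without advancing time (a new reading comes with each control period).
- capture(name): name is "scene" or "top"; returns a dict with "image" (400x640x3 uint8, blue, green, red), "fx", "fy", "cx", "cy" (pixels), "D" ([k1, k2, p1, p2, k3] as OpenCV has them; the pictures are not rectified), "world_from_camera" (4x4, takes a point from camera to world coordinates). Camera axes: x right, y up, looking along -z (the intrinsics and any distortion apply to the point x, -y, -z); pixel columns grow to the right and rows downward; lengths in m; the calibration is good to about 2 mm. A picture is of the moment at which its call begins. There is no depth.
- finish_job(): hands the job in; it is judged then, once.
The state is a dict: "time_s": time; "joints": joint angles; "joint_velocities": joint speeds; "effort": joint torques, N m; "tcp_pos": TCP position; "ee_rot": TCP orientation; "wrist_force": force on the tool from outside, world axes, zero at the start; "moment": the same for the moment, N m; "gripper_width": opening from 0.0 (shut) to 1.0 (fully open); "gripper_force": force on a finger pad.
Only numpy, scipy, OpenCV 4.12 (cv2) and the standard library are available. Lean on these libraries where they do the work, as an engineer would, in place of code of your own. Each camera call takes 0.05 s, during which the arm holds its last target. There are 200 camera calls.

## Task

Change the seed cleaner over to the next seed lot: before touching anything else, push its red mushroom stop button down until it latches. Then take the green-lidded jar off the machine's deck and stand it upright on the floor of the mint-green caddy beside the jar already there (set it down, do not drop it), and, with the stop still down, swing the air-gate lever until its pointer stands at the orange tab. Last, twist the stop button clockwise so that it springs back up; leave the orange tab and everything else where they are and knock nothing over.

Things in the scene. Friction and masses are not known exactly. Their poses are not given: they have to be found in the camera images.
- machine: bench seed cleaner, fixed. Origin: on the table under the middle of its cream air box; x to its back (away from the robot), y to its left end. The box is 240 (x) by 360 (y) mm, its flat top (the deck) 120 mm above the table. At y 182 to 327 mm a green fan drum, 210 mm high, and grey motor; at y -190 to -290 mm the sorting column, 320 mm high, with a steel hopper up to 420 mm
- stop (a joint): travel of the red mushroom stop button, m: 0 up, 0.008 fully down. An over-centre spring: about 9 N is needed to start it down, past 5 mm it snaps down and stays latched down
- stop_twist (a joint): turn of the red mushroom cap, rad: 0 at rest, up to 0.9, grows clockwise seen from above. With the button latched down, a clockwise turn of 0.75 rad or more frees it and it springs up (about 5 to 10 N; while gripped it may rise only when let go). Turning takes up to 0.25 N m; let go, the cap turns back to 0 by itself, slowly
- stop_top (a point): top centre of the red mushroom cap (moves down and up with it). The cap is 40 mm across and 24.5 mm high, straight-sided in its lower 15 mm, rounded above; it stands on the yellow switch box (75 x 75 mm, 30 mm high) on the left of the deck, its axis at machine x -45, y 140 mm. Button up: this point is 37.5 mm above the box's top; down: 29.5 mm
- air_lever (a joint): angle of the air-gate lever, rad: 0 to 1.7, hinged about a vertical axis at lever_pivot. It grows counter-clockwise seen from above; at 0.85 the lever points straight along the machine's -x, below that towards the machine's +y (left). Stiff: needs 0.25 N m (about 2.5 N at its knob) and stays where it is left
- lever_pivot (a point): the lever's hinge axis, on the deck's surface (machine x 60, y -10 mm). The boss there is 32 mm across and 38 mm high
- lever_knob (a point): middle of the lever's upright black grip: a cylinder 26 mm across, from 28 to 66 mm above the deck, 110 mm from the pivot axis; this point is 48 mm above the deck. The steel lever bar under it is 16 mm wide and its top is 22 mm above the deck
- lever_tip (a point): end of the lever's black pointer, 142 mm from the pivot axis, 19 mm above the deck
- set_tab (a joint): angle of the orange set tab on the quadrant's rim, rad, counted like air_lever: lever angle = tab angle puts the pointer at the middle of the tab. The tab is held by friction and marks the wanted setting: not to be moved
- tab_edge (a point): middle of the inner edge of the orange tab, 143 mm from the pivot axis. The tab is 16 mm wide along the rim, 18 mm radially and 16 mm high above the deck
- jar: closed seed jar with a green lid, standing on the deck where the lever must pass: 56 mm across, 110 mm high (lid 54 mm across, the top 18 mm), about 0.2 to 0.4 kg. Origin: centre of its underside; z along its axis
- caddy: open mint-green metal caddy with wooden end grips, in front of the machine on the left or on the right. Outside 120 (x) by 230 (y) by 55 mm high, walls and floor 4 mm thick; grips stick out to y = +-144 mm. Origin: centre of its underside; y along its length. Fixed
- caddy_jar: seed jar with a white lid standing in the caddy somewhere along its length: 56 mm across, 110 mm high. Origin: centre of its underside
- packet_box: wooden box full of upright seed packets, 120 (x) by 230 (y) mm, 95 mm high with the packets, in front of the machine on the side where the caddy is not. Origin: centre of its underside. Fixed
- tin: red tin with a steel lid on the back left of the deck, 54 mm across, 60 mm high. Origin: centre of its underside
- herb_bottle: green bottle on the back right of the deck, 48 mm across, 115 mm high. Origin: centre of its underside
- mug: blue mug, 72 mm across, 85 mm high, handle to its +y, on the table in front of the machine. Origin: centre of its underside
- spice_jar: small jar with a yellow lid on the table at the left, 50 mm across, 95 mm high. Origin: centre of its underside
- spoon: spoon lying on the table at the left, 160 mm long along its x
- label_brush: brush lying on the table at the right, 150 mm long along its x

How it is judged:
By the outcome, as a careful person would: the job done as asked, in the order asked, and still so for the second after the job is handed in, with the robot touching nothing.
It also fails if it takes over 72 s, if anything falls off the work surface, if the arm or the gripper's body presses on something with over 40 N, if the wrist force passes 120 N, or if a joint passes its speed limit or range.

## Working session

There is one attempt and no reset: what is moved stays moved. The work goes in short steps, Python scripts to look and compute and a tool call to move; the robot and the scene stay as the last step left them, time stands still between calls to the robot, and variables do not carry over. Pictures are saved under pics/ and viewed, at most 10 in all, crops included, and the job is handed in when it is done.

Besides the shell and the picture viewer there is one more tool, called after "Request:" as name(argument=value, ...) on one line, values as JSON. move_arm: Moves the arm, as the interface text tells. Its arguments: {"type":"object","properties":{"targets":{"type":"string"},"gripper":{"type":"number"}},"required":["targets"]}

```bash
mkdir -p pics; ls
cat > h.py <<'E'
from station import *
import numpy as np, cv2
def cap(n):
    c=capture(n); return c
def K(c): return np.array([[c["fx"],0,c["cx"]],[0,c["fy"],c["cy"]],[0,0,1.]])
def ray(c,px):
    p=cv2.undistortPoints(np.array([[px]],float),K(c),np.array(c["D"],float))[0,0]
    W=np.array(c["world_from_camera"]); d=W[:3,:3]@np.array([p[0],-p[1],-1]); return W[:3,3],d/np.linalg.norm(d)
def onz(c,px,z):
    o,d=ray(c,px); return o+d*(z-o[2])/d[2]
def proj(c,P):
    W=np.linalg.inv(np.array(c["world_from_camera"])); q=W[:3,:3]@np.asarray(P,float)+W[:3,3]
    q=np.array([q[0],-q[1],-q[2]]); return cv2.projectPoints(q.reshape(1,1,3),np.zeros(3),np.zeros(3),K(c),np.array(c["D"],float))[0][0,0]
def tri(c1,p1,c2,p2):
    o1,d1=ray(c1,p1);o2,d2=ray(c2,p2)
    s=np.linalg.lstsq(np.c_[d1,-d2],o2-o1,rcond=None)[0]
    a=o1+d1*s[0];b=o2+d2*s[1]; return (a+b)/2,np.linalg.norm(a-b)
E
python3 - <<'E'
from h import *
import pickle
D={}
for n in("scene","top"):
    c=cap(n);D[n]=c;cv2.imwrite(f"pics/{n}0.png",c["image"]);print(n,np.round(c["world_from_camera"],3).tolist(),c["fx"])
pickle.dump(D,open("d0.pkl","wb"))
s=sense();print(s)
E
```

```text
pics
scene [[0.641, -0.474, 0.603, 1.387], [0.767, 0.386, -0.512, -0.7], [0.01, 0.791, 0.612, 0.988], [0.0, 0.0, 0.0, 1.0]] 381.44783891729514
top [[-0.025, 0.985, -0.169, 0.373], [-1.0, -0.026, -0.004, 0.013], [-0.009, 0.169, 0.986, 1.35], [0.0, 0.0, 0.0, 1.0]] 403.5983917332744
{'time_s': 0.1, 'joints': array([ 9.21089269e+01,  2.20861615e+01,  3.90492643e-01, -2.37794118e-02,
       -6.84116648e+01, -1.48175718e+01]), 'joint_velocities': array([ 0.01011895, -0.09766408,  0.12870248, -0.00472852,  0.02663896,
       -0.03008129]), 'effort': array([-2.37143195e-04, -3.91685951e+01,  1.87936717e+01,  4.23181817e+00,
        1.35178462e-02, -7.84363874e-05]), 'tcp_pos': array([0.13735688, 0.60919124, 0.22159472]), 'ee_rot': array([[ 9.75467694e-01, -2.20142403e-01, -3.16717771e-04],
       [-2.20142605e-01, -9.75465876e-01, -1.88622793e-03],
       [ 1.06291370e-04,  1.90967748e-03, -9.99998171e-01]]), 'wrist_force': array([ 0.29538296,  0.45559299, -0.03738438]), 'moment': array([ 0.01246739, -0.02648876, -0.05649297]), 'gripper_force': 0.0, 'gripper_width': 0.9975424574788273}
```

View pics/scene0.png

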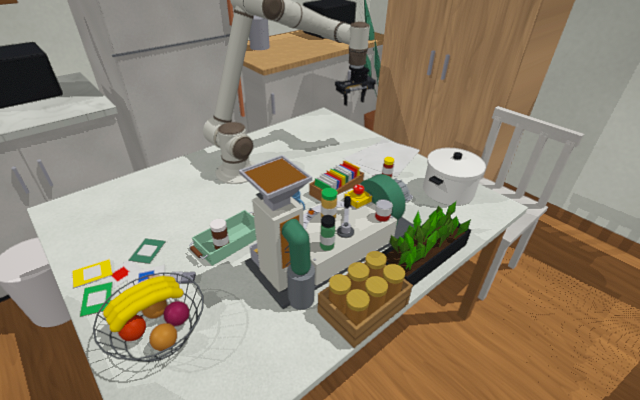

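View pics/top0.png

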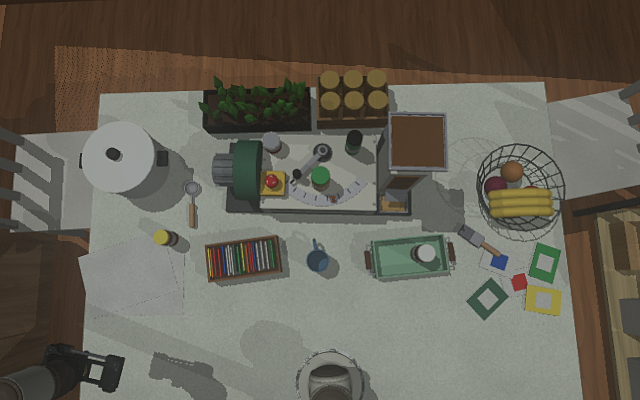

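The top view shows the machine at the centre (stop at about 272,182, green jar lid at 320,176, lever knob near 297,174, pivot at 322,152). The caddy is at 411,257 with its white-lidded jar at 425,253. I'll zoom in.

Run:
```python
from h import *
import pickle
D=pickle.load(open("d0.pkl","rb"))
a=D["top"]["image"][125:225,215:415];b=D["scene"]["image"][150:270,290:430]
a=cv2.resize(a,(800,400),interpolation=3);cv2.imwrite("pics/topc.png",cv2.convertScaleAbs(a,alpha=1.5))
cv2.imwrite("pics/scenec.png",cv2.resize(b,(700,600),interpolation=3))
```

```text
(no output)
```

View pics/topc.png

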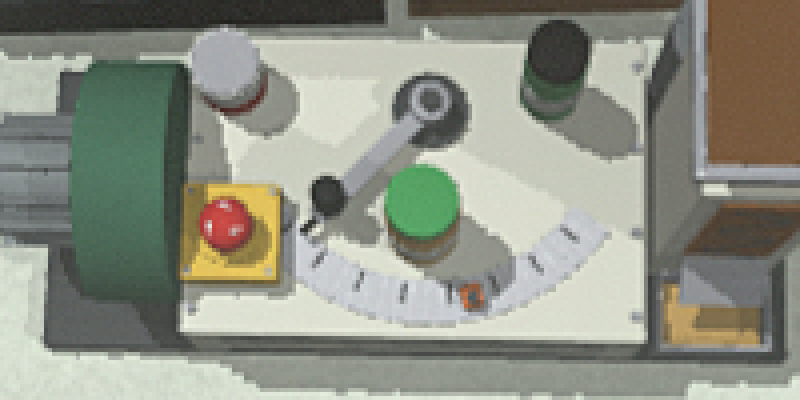

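View pics/scenec.png

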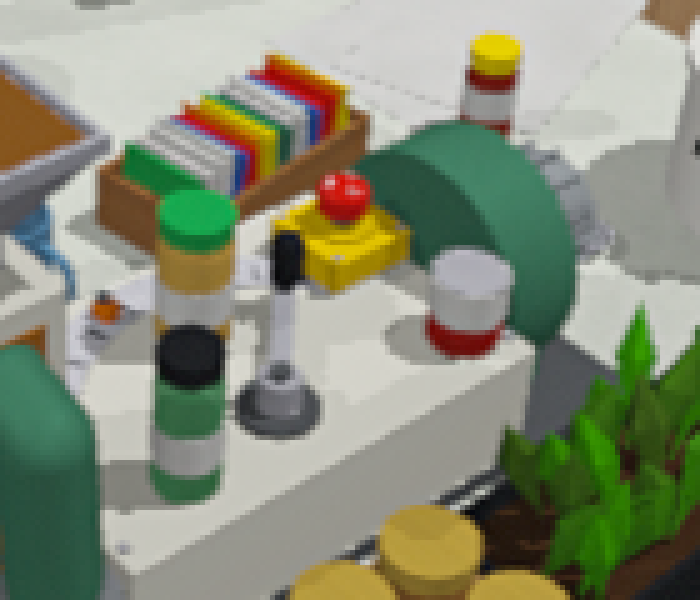

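The crops show the red cap at top-crop (226,223), the pivot ring at (431,100), the knob at (327,195) and the orange tab at (473,296). The green lid is at (422,202), near the front middle of the deck. Now I'll measure by masks.

```bash
cat > m.py <<'E'
from h import *
import pickle
def blob(c,lo,hi,box):
    x0,y0,x1,y1=box; h=cv2.cvtColor(c["image"],cv2.COLOR_BGR2HSV)
    m=np.zeros(h.shape[:2],np.uint8); m[y0:y1,x0:x1]=cv2.inRange(h,np.array(lo),np.array(hi))[y0:y1,x0:x1]
    n,l,s,ce=cv2.connectedComponentsWithStats(m)
    if n<2:return None
    i=1+np.argmax(s[1:,4]); return ce[i],s[i].tolist(),(l==i)
E
python3 - <<'E'
from m import *
D=pickle.load(open("d0.pkl","rb"));t=D["top"];s=D["scene"]
def cc(u,v): return (215+(u+.5)/4-.5,125+(v+.5)/4-.5)
r=np.round
def show(n,b,c,z):
    if b: print(n,r(b[0],1),b[1],r(onz(c,b[0],z),4))
red=blob(t,(0,140,80),(6,255,255),(255,165,290,200)); 
h=cv2.cvtColor(t["image"],cv2.COLOR_BGR2HSV)
show("red",red,t,.175)
show("yellow",blob(t,(18,120,60),(32,255,255),(255,165,292,200)),t,.15)
lid=blob(t,(50,120,60),(75,255,255),(305,160,335,190));show("lid",lid,t,.23)
tab=blob(t,(5,120,60),(17,255,255),(320,190,345,205));show("tab",tab,t,.136)
# two views
rs=blob(s,(0,140,80),(8,255,255),(345,180,370,198));ls=blob(s,(50,120,60),(75,255,255),(315,180,345,205))
print(rs[0],ls[0]); print("tri red",tri(t,red[0],s,rs[0]),"lid",tri(t,lid[0],s,ls[0]))
piv=onz(t,cc(431,100),.158); print("piv",piv,"knob top",onz(t,cc(327,192),.186), "tabpx",onz(t,cc(473,295),.136))
print("tip",onz(t,cc(306,229),.139))
# yellow box hull rect
y=blob(t,(18,120,60),(32,255,255),(255,165,292,200))[2]; 
pts=np.argwhere(y|red[2])[:,::-1]; rect=cv2.minAreaRect(pts.astype(np.float32)); print(rect)
print("box corners",[r(onz(t,p,.15),3).tolist() for p in cv2.boxPoints(rect)])
# deck corners
print("deck",[(uv,r(onz(t,cc(*uv),.12),4).tolist()) for uv in((202,40),(180,331),(645,343),(660,45))])
# caddy, white lid
ca=blob(t,(70,40,50),(90,200,255),(365,230,455,285));show("caddy",ca,t,.055); 
rc=cv2.minAreaRect(np.argwhere(ca[2])[:,::-1].astype(np.float32));print(rc,[r(onz(t,p,.055),3).tolist() for p in cv2.boxPoints(rc)])
w=blob(t,(0,0,150),(180,40,255),(408,238,440,268));show("wlid",w,t,.11)
ws=blob(s,(0,0,170),(180,50,255),(205,215,232,235))
if ws: print(ws[0],ws[1],tri(t,w[0],s,ws[0]))
m=blob(t,(95,80,30),(115,255,255),(300,235,335,275));show("mug",m,t,.085)
pk=blob(t,(0,0,0),(180,255,255),(1,1,2,2))
cv2.imwrite("pics/cadc.png",cv2.convertScaleAbs(cv2.resize(t["image"][210:290,200:460],(780,240),interpolation=3),alpha=1.5))
E
```

```text
red [270.5 180.7] [265, 175, 12, 12, 85] [0.6224 0.1585 0.175 ]
yellow [273.  183.7] [260, 171, 25, 25, 407] [0.6182 0.1543 0.15  ]
lid [320.7 173.6] [312, 167, 17, 16, 89] [0.6274 0.0091 0.23  ]
tab [331.7 197.9] [330, 196, 5, 6, 13] [ 0.572  -0.0228  0.136 ]
[358.26923077 188.88461538] [326.27272727 190.31404959]
tri red (array([0.62346705, 0.15948286, 0.17240238]), np.float64(0.0015575140842094817)) lid (array([0.62365621, 0.0062631 , 0.23679305]), np.float64(0.00711741256120734))
piv [0.71861821 0.0016732  0.158     ] knob top [0.6422628  0.08062331 0.186     ] tabpx [ 0.57048718 -0.02640642  0.136     ]
tip [0.62454384 0.09990161 0.139     ]
((272.0, 183.0), (24.0, 24.0), 90.0)
box corners [[0.659, 0.194, 0.15], [0.657, 0.12, 0.15], [0.582, 0.121, 0.15], [0.584, 0.194, 0.15]]
deck [((202, 40), [0.7841, 0.182, 0.12]), ((180, 331), [0.5509, 0.1995, 0.12]), ((645, 343), [0.5323, -0.1577, 0.12]), ((660, 45), [0.7699, -0.1814, 0.12])]
caddy [389.4 261.4] [387, 257, 7, 10, 21] [ 0.377  -0.2017  0.055 ]
((389.62353515625, 261.80584716796875), (9.65340518951416, 4.772469997406006), 77.47119140625) [[0.389, -0.192, 0.055], [0.392, -0.207, 0.055], [0.362, -0.212, 0.055], [0.359, -0.197, 0.055]]
wlid [426.4 252.5] [419, 245, 16, 16, 209] [ 0.4003 -0.3066  0.11  ]
[215.54575163 220.99019608] [205, 215, 27, 16, 306] (array([ 0.39897651, -0.30572146,  0.12071605]), np.float64(0.004350135780819941))
mug [322.9 262.8] [318, 250, 11, 22, 97] [0.3779 0.009  0.085 ]
```

View pics/cadc.png

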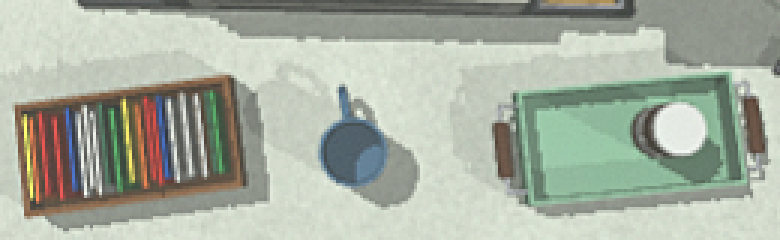

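The crop shows the caddy rim corners at about (514,94), (730,73), (746,186), (527,203), and the white lid at (678,129). The caddy is turned slightly, and its free floor is on the left (+y) side.

Run:
```python
from m import *
D=pickle.load(open("d0.pkl","rb"));t=D["top"];s=D["scene"]
def cd(u,v): return (200+(u+.5)/3-.5,210+(v+.5)/3-.5)
def cc(u,v): return (215+(u+.5)/4-.5,125+(v+.5)/4-.5)
P=[onz(t,cd(*p),.055) for p in((514,94),(730,73),(746,186),(527,203))]
P=np.array(P);print(np.round(P,3).tolist(),P.mean(0),[np.linalg.norm(P[i]-P[(i+1)%4]) for i in range(4)])
print("wlid",onz(t,cd(679,129),.114))
print("lid",onz(t,cc(422,197),.23),onz(t,cc(423,201),.226))
Y=[onz(t,cc(*p),.15) for p in((186,185),(281,183),(281,278),(182,281))];print("ybox",np.mean(Y,0))
```

```text
[[0.443, -0.146, 0.055], [0.459, -0.378, 0.055], [0.34, -0.386, 0.055], [0.329, -0.155, 0.055]] [ 0.39249352 -0.26627226  0.055     ] [np.float64(0.23216412427666058), np.float64(0.11923184595872292), np.float64(0.2314574812019214), np.float64(0.11443239368935304)]
wlid [ 0.39987899 -0.30427396  0.114     ]
lid [0.6266269  0.01063641 0.23      ] [0.62459678 0.00999152 0.226     ]
ybox [0.62181741 0.15497542 0.15      ]
```

Request:
move_arm(targets="0 0 1 -1;0 0 1 -1;0.5 -0.5 1 -1;1 -0.9 0.2 -1;1 -0.9 0 -1;1 -0.9 0 -1;1 -0.9 0 -1;1 -0.9 0 -1;1 -0.9 0 -1;1 -0.9 0 -1", gripper=0)

```text
time_s: 0.93
tcp_pos: [0.3257, 0.4382, 0.3022]
ee_rot: [[0.455, -0.891, -0.0], [-0.891, -0.455, -0.001], [0.0, 0.001, -1.0]]
wrist_force: [-0.5, 0.9, -0.4]
gripper_width: 0.326
gripper_force: 0.0
```

Request:
move_arm(targets="1 -0.95 0 -1;1 -0.95 0 -1;1 -0.95 0 -1;1 -0.95 0 -1;1 -0.95 0 -1;1 -0.95 0 -1;1 -0.95 -0.2 0;1 -0.95 -0.5 0;1 -0.95 -0.5 0;1 -0.95 -0.5 0")

```text
time_s: 1.77
tcp_pos: [0.5757, 0.2008, 0.2592]
ee_rot: [[-0.047, -0.999, -0.001], [-0.999, 0.047, 0.0], [-0.0, 0.001, -1.0]]
wrist_force: [1.4, 1.0, -0.2]
gripper_width: 0.006
gripper_force: 0.0
```

Request:
move_arm(targets="1 -0.95 -0.3 0;0.9 -0.85 -0.3 0;0 0 -0.5 0;0 0 -0.5 0;0 0 0 0;0 0 0 0;0 0 0 0")

```text
time_s: 2.35
tcp_pos: [0.6226, 0.1575, 0.2207]
ee_rot: [[-0.047, -0.999, 0.001], [-0.999, 0.047, -0.0], [-0.0, -0.001, -1.0]]
wrist_force: [0.9, -0.3, 0.6]
gripper_width: 0.008
gripper_force: 0.0
```

Run:
```python
from h import *
s=sense();print(s["tcp_pos"],s["joints"],s["wrist_force"])
for n in("top","scene"):
    c=cap(n);cv2.imwrite(f"pics/{n}1.png",c["image"])
    a=c["image"][130:210,240:360] if n=="top" else c["image"][150:240,310:410]
    cv2.imwrite(f"pics/{n}1c.png",cv2.resize(a,(400,300)))
cv2.imwrite("pics/both1.png",np.hstack([cv2.imread("pics/top1c.png"),cv2.imread("pics/scene1c.png")]))
```

```text
[0.62264222 0.15747561 0.2207349 ] [ 2.86125774e+01  2.37710224e+01  2.87472010e+00  2.59064944e-02
 -6.90602812e+01 -3.12914535e+01] [ 0.89281295 -0.29468691  0.61089722]
```

View pics/both1.png

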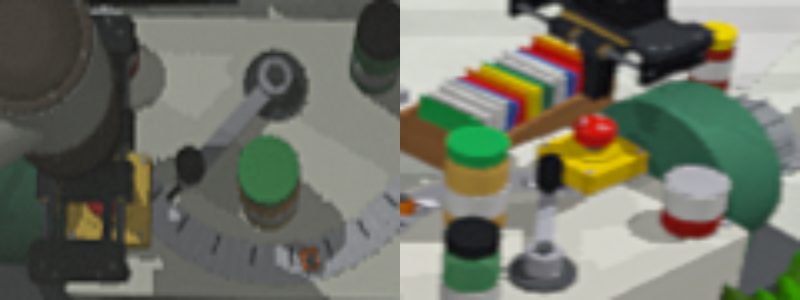

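The fingers are centred over the cap. I'll press down in small steps.

Request:
move_arm(targets="0 0 -0.5 0;0 0 -0.5 0;0 0 -0.2 0;0 0 -0.1 0;0 0 -0.1 0;0 0 -0.1 0;0 0 -0.1 0;0 0 -0.04 0;0 0 0 0;0 0 0 0")

```text
time_s: 3.28
tcp_pos: [0.6229, 0.1575, 0.1797]
ee_rot: [[-0.047, -0.999, 0.001], [-0.999, 0.047, 0.001], [-0.001, -0.001, -1.0]]
wrist_force: [-0.5, -0.3, 2.8]
gripper_width: 0.01
gripper_force: 1.1
```

Request:
move_arm(targets="0 0 -0.06 0;0 0 -0.06 0;0 0 0 0")

```text
time_s: 3.53
tcp_pos: [0.6231, 0.1574, 0.1793]
ee_rot: [[-0.046, -0.999, 0.003], [-0.999, 0.046, 0.0], [-0.001, -0.003, -1.0]]
wrist_force: [-4.3, 0.2, 11.6]
gripper_width: 0.002
gripper_force: 5.7
```

Request:
move_arm(targets="0 0 0.5 0;0 0 1 0;0 0 1 0;0 -1 1 0;0 -1 0 0;0 -1 0 0;0 -1 0 0;0 -1 0 0;0 -0.9 0 0;0 0 0 0", gripper=86)

```text
time_s: 4.37
tcp_pos: [0.6221, 0.0062, 0.2634]
ee_rot: [[-0.051, -0.999, -0.001], [-0.999, 0.051, -0.001], [0.001, 0.001, -1.0]]
wrist_force: [0.8, 1.3, -0.1]
gripper_width: 0.678
gripper_force: 0.0
```

Run:
```python
from m import *
D=pickle.load(open("d0.pkl","rb"))
s=sense();print(s["tcp_pos"],s["gripper_width"])
for n,b in(("top",(255,165,290,200)),("scene",(345,180,370,198))):
    for c in(D[n],cap(n)):
        r=blob(c,(0,140,80),(8,255,255),b);print(n,r[0],r[1])
c=cap("top");print([np.round(proj(c,(.6225,.1585,z)),1).tolist() for z in(.17,.162)]);c=cap("scene");print([np.round(proj(c,(.6225,.1585,z)),1).tolist() for z in(.17,.162)])
```

```text
[0.62213693 0.00616726 0.26335093] 0.6783885267668238
top [270.58139535 180.59302326] [265, 175, 12, 12, 86]
top [273.56 179.12] [271, 176, 6, 7, 25]
scene [358.26923077 188.88461538] [353, 184, 11, 11, 78]
scene [358.12857143 190.24285714] [353, 186, 11, 10, 70]
[[270.8, 181.0], [271.1, 181.5]]
[[357.6, 189.4], [357.5, 191.2]]
```

Latched: the cap dropped about 1.4 px in the scene view, 1.8 expected. Next, the jar.

Request:
move_arm(targets="0.12 0.12 0 0;0 0 0 0;0 0 0 0;0 0 -0.5 0;0 0 -0.5 0;0 0 -0.8 0;0 0 -0.8 0;0 0 -0.5 0;0 0 -0.2 0;0 0 0 0")

```text
time_s: 5.4
tcp_pos: [0.6248, 0.0129, 0.1796]
ee_rot: [[-0.047, -0.999, -0.003], [-0.999, 0.047, -0.001], [0.001, 0.003, -1.0]]
wrist_force: [-0.7, -0.0, -0.3]
gripper_width: 0.987
gripper_force: 0.0
```

Request:
move_arm(targets="0 0 0 0;0 0 0 0;0 0 0 0;0 0 0 0;0 0 0 0;0 0 0 0", gripper=40)

```text
time_s: 5.9
tcp_pos: [0.6255, 0.0127, 0.1815]
ee_rot: [[-0.047, -0.999, 0.0], [-0.999, 0.047, 0.0], [-0.0, -0.0, -1.0]]
wrist_force: [0.1, 0.3, 1.0]
gripper_width: 0.633
gripper_force: 30.0
```

Request:
move_arm(targets="0 0 0.3 0;0 0 0.6 0;0 0 0.8 0;-0.3 0 0.8 0;-0.8 0 0.6 0;-1 0 0 0;-1 -0.3 0 0;-1 -0.7 0 0;-1 -1 0 0;-1 -1 0 0")

```text
time_s: 6.73
tcp_pos: [0.4711, -0.0626, 0.2583]
ee_rot: [[-0.046, -0.999, -0.001], [-0.999, 0.046, 0.0], [-0.0, 0.001, -1.0]]
wrist_force: [0.8, -1.3, -2.3]
gripper_width: 0.629
gripper_force: 30.0
```

Request:
move_arm(targets="-1 -1 0 0;-1 -1 0 0;-0.8 -1 0 0;-0.5 -1 0 0;0 -1 0 0;0 -0.7 0 0;0 -0.45 0 0;0 0 0 0;0 0 0 0;0 0 0 0")

```text
time_s: 7.57
tcp_pos: [0.3901, -0.2156, 0.2584]
ee_rot: [[-0.047, -0.999, -0.001], [-0.999, 0.047, 0.001], [-0.001, 0.001, -1.0]]
wrist_force: [-0.5, -0.3, -3.3]
gripper_width: 0.632
gripper_force: 30.0
```

Run:
```python
from h import *
s=sense();print(s["tcp_pos"],s["wrist_force"],s["gripper_width"])
a=cap("top")["image"][200:300,340:480];b=cap("scene")["image"][150:290,150:350]
cv2.imwrite("pics/p2.png",np.hstack([cv2.resize(a,(400,300)),cv2.resize(b,(400,300))]))
```

```text
[ 0.39012224 -0.21563052  0.25837543] [-0.47720269 -0.2948194  -3.29530248] 0.6319798213049217
```

View pics/p2.png

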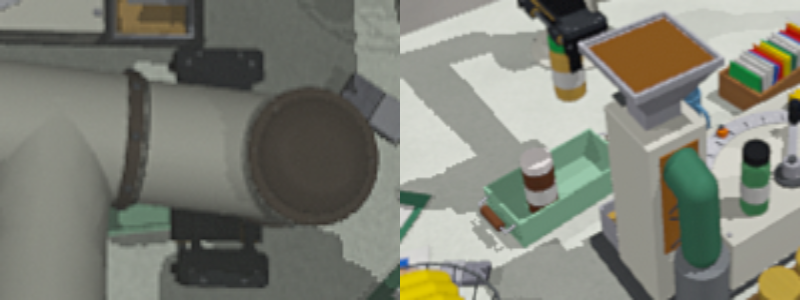

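The jar is held upright over the caddy's free half. Lowering.

Request:
move_arm(targets="0 0 -1 0;0 0 -1 0;0 0 -1 0;0 0 -1 0;0 0 -1 0;0 0 -1 0;0 0 -0.8 0;0 0 -0.4 0;0 0 -0.2 0;0 0 0 0")

```text
time_s: 8.5
tcp_pos: [0.3902, -0.2155, 0.0728]
ee_rot: [[-0.046, -0.999, -0.002], [-0.999, 0.046, 0.0], [-0.0, 0.002, -1.0]]
wrist_force: [-0.1, -1.0, -2.3]
gripper_width: 0.63
gripper_force: 30.0
```

Request:
move_arm(targets="0 0 -0.08 0;0 0 -0.08 0;0 0 0 0;0 0 0 0")

```text
time_s: 8.83
tcp_pos: [0.3909, -0.2161, 0.0701]
ee_rot: [[-0.047, -0.999, 0.001], [-0.999, 0.047, -0.0], [0.0, -0.001, -1.0]]
wrist_force: [0.5, -0.5, -2.8]
gripper_width: 0.633
gripper_force: 30.0
```

Request:
move_arm(targets="0 0 -0.08 0;0 0 -0.06 0;0 0 0 0;0 0 0 0")

```text
time_s: 9.17
tcp_pos: [0.3903, -0.2161, 0.066]
ee_rot: [[-0.047, -0.999, -0.0], [-0.999, 0.047, 0.0], [-0.0, 0.0, -1.0]]
wrist_force: [-0.3, 0.5, -2.8]
gripper_width: 0.632
gripper_force: 30.0
```

Request:
move_arm(targets="0 0 -0.04 0;0 0 -0.04 0;0 0 0 0;0 0 0 0")

```text
time_s: 9.5
tcp_pos: [0.3906, -0.2163, 0.0654]
ee_rot: [[-0.047, -0.999, 0.0], [-0.999, 0.047, -0.001], [0.001, -0.0, -1.0]]
wrist_force: [-3.9, 1.3, 8.9]
gripper_width: 0.64
gripper_force: 30.0
```

Touched down. Release and rise.

Request:
move_arm(targets="0 0 0 0;0 0 0 0;0 0 0 0;0 0 0 0;0 0 0 0;0 0 0 0", gripper=86)

```text
time_s: 10.0
tcp_pos: [0.3905, -0.2161, 0.064]
ee_rot: [[-0.047, -0.999, -0.0], [-0.999, 0.047, -0.0], [0.0, 0.0, -1.0]]
wrist_force: [0.7, -0.7, -0.5]
gripper_width: 0.958
gripper_force: 0.0
```

Request:
move_arm(targets="0 0 0.3 0;0 0 0.6 0;0 0 1 0;0 0 1 0;0 0 1 0;0 0 1 0;0 0 1 0;0 0 1 0;0 1 1 0;0 1 1 0")

```text
time_s: 10.83
tcp_pos: [0.3899, -0.1661, 0.2882]
ee_rot: [[-0.05, -0.999, 0.0], [-0.999, 0.05, -0.0], [0.0, -0.0, -1.0]]
wrist_force: [0.8, 0.2, -0.2]
gripper_width: 0.987
gripper_force: 0.0
```

Request:
move_arm(targets="0 1 0 0;0 1 0 0;0 1 0 0;0.3 1 0 0;0.6 1 0 0;1 1 0 0;1 1 0 0;1 1 0 0;1 1 0 0;0 0 0 0", gripper=0)

```text
time_s: 11.67
tcp_pos: [0.5163, 0.0624, 0.2857]
ee_rot: [[-0.044, -0.999, 0.0], [-0.999, 0.044, -0.0], [0.0, -0.0, -1.0]]
wrist_force: [0.4, -0.7, -0.3]
gripper_width: 0.312
gripper_force: 0.0
```

Run:
```python
from m import *
s=sense();print(s["tcp_pos"],s["gripper_width"])
t=cap("top");s=cap("scene")
a=t["image"][200:300,340:480];b=s["image"][150:290,150:350]
cv2.imwrite("pics/p3.png",np.hstack([cv2.resize(a,(400,300)),cv2.resize(b,(400,300))]))
b=blob(t,(50,120,60),(75,255,255),(370,230,450,280));print(b and (b[:2],onz(t,b[0],.112)))
```

```text
[0.51633454 0.06238435 0.28568879] 0.31228992621550367
((array([397.87692308, 255.95384615]), [390, 249, 16, 16, 130]), array([ 0.39234666, -0.21877139,  0.112     ]))
```

View pics/p3.png

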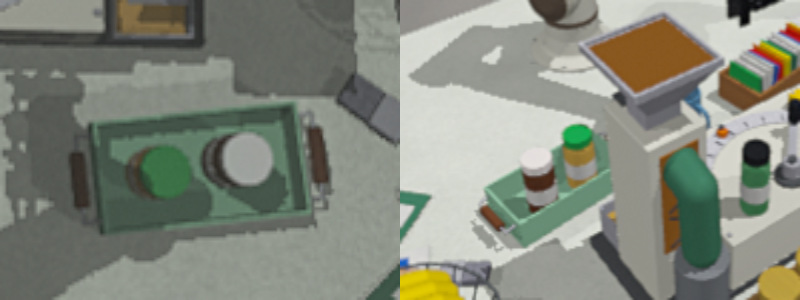

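The green jar stands upright beside the white one, about 86 mm between centres, with everything clear. Next is the lever knob, near (0.642, 0.081).

Request:
move_arm(targets="1 0.15 0 0;1 0.15 0 0;1 0.15 0 0;1 0.15 0 0;1 0.14 0 0;0 0 -1 0;0 0 -1 0;0 0 -1 0;0 0 0 0;0 0 0 0", gripper=56)

```text
time_s: 12.6
tcp_pos: [0.6369, 0.0762, 0.2114]
ee_rot: [[-0.048, -0.999, -0.002], [-0.999, 0.048, -0.001], [0.002, 0.002, -1.0]]
wrist_force: [1.0, -0.4, 1.3]
gripper_width: 0.642
gripper_force: 0.0
```

Run:
```python
from m import *
s=sense();print(s["tcp_pos"],s["gripper_width"]*87)
a=cap("top")["image"][125:225,230:370];S=cap("scene");b=S["image"][150:250,300:440]
cv2.imwrite("pics/p4.png",np.hstack([cv2.resize(a,(400,300)),cv2.resize(b,(400,300))]))
print((proj(S,(.6422,.0808,.186))-[300,150])*400/140, (proj(S,s["tcp_pos"])-[300,150])*400/140)
```

```text
[0.63691333 0.07620417 0.21144658] 55.89390269690521
[132.24131707 132.72039762] [127.7813408  115.36349886]
```

View pics/p4.png

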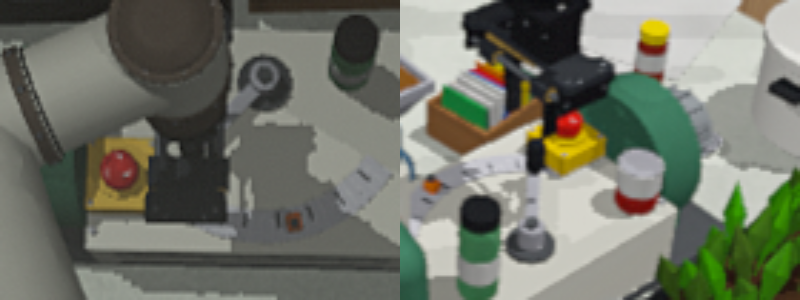

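Request:
move_arm(targets="0.2 0.16 0 0;0 0 0 0;0 0 -0.6 0;0 0 -0.6 0;0 0 -0.6 0;0 0 -0.4 0;0 0 0 0;0 0 0 0")

```text
time_s: 13.37
tcp_pos: [0.6432, 0.0815, 0.1568]
ee_rot: [[-0.047, -0.999, 0.0], [-0.999, 0.047, -0.0], [0.0, -0.0, -1.0]]
wrist_force: [0.2, 0.6, 0.2]
gripper_width: 0.648
gripper_force: 0.0
```

Request:
move_arm(targets="0 0 0 0;0 0 0 0;0 0 0 0;0 0 0 0;0 0 0 0;0 0 0 0", gripper=15)

```text
time_s: 13.87
tcp_pos: [0.644, 0.0812, 0.157]
ee_rot: [[-0.047, -0.999, 0.003], [-0.999, 0.047, -0.0], [-0.0, -0.003, -1.0]]
wrist_force: [2.0, -0.3, -0.2]
gripper_width: 0.292
gripper_force: 30.0
```

Request:
move_arm(targets="-0.26 -0.28 0 1;-0.24 -0.30 0 1;-0.21 -0.32 0 1;-0.18 -0.34 0 1;-0.15 -0.35 0 1;-0.12 -0.36 0 1;-0.09 -0.37 0 1;-0.06 -0.38 0 1;-0.02 -0.38 0 1;0 0 0 0")

```text
time_s: 14.7
tcp_pos: [0.6122, 0.0034, 0.157]
ee_rot: [[0.674, -0.738, 0.006], [-0.738, -0.674, 0.0], [0.004, -0.005, -1.0]]
wrist_force: [6.6, -1.4, -3.2]
gripper_width: 0.284
gripper_force: 30.0
```

Run:
```python
from m import *
s=sense();p=s["tcp_pos"];print(p,s["wrist_force"],s["moment"]);d=np.array([.7187,.0026])-p[:2];print(np.hypot(*d),np.degrees(np.arctan2(d[1],d[0])))
```

```text
[0.6122284  0.00336826 0.15704147] [ 6.56102544 -1.35997555 -3.23705402] [-0.56377634 -1.65690739  0.03453323]
0.10647436686061693 -0.413420376107128
```

Request:
move_arm(targets="0.04 -0.41 0 1;0.08 -0.40 0 1;0 0 0 0;0 0 0 0")

```text
time_s: 15.03
tcp_pos: [0.6141, -0.0158, 0.157]
ee_rot: [[0.79, -0.613, 0.003], [-0.613, -0.79, 0.0], [0.002, -0.002, -1.0]]
wrist_force: [3.8, -0.3, -0.6]
gripper_width: 0.288
gripper_force: 30.0
```

Run:
```python
from m import *
s=sense();p=s["tcp_pos"];print(p,s["wrist_force"]);d=np.array([.7187,.0026])-p[:2];print(np.hypot(*d),np.degrees(np.arctan2(d[1],d[0])))
a=cap("top")["image"][140:215,280:380];S=cap("scene");b=S["image"][150:225,290:390]
cv2.imwrite("pics/p5.png",np.hstack([cv2.resize(a,(400,300)),cv2.resize(b,(400,300))]))
```

```text
[ 0.61406607 -0.01581345  0.15701709] [ 3.82653563 -0.27118035 -0.59156618]
0.10624176975193488 9.980703902981142
```

View pics/p5.png

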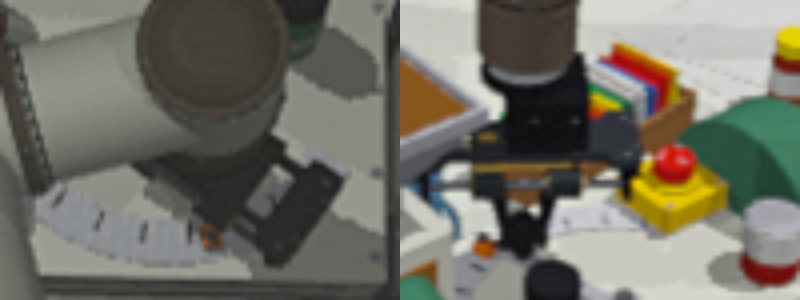

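Request:
move_arm(targets="0 0 0 0;0 0 0 0;0 0 0 0;0 0 0 0;0 0 0 0;0 0 0.4 0;0 0 0.8 0;0 0 1 0;0 0 1 0;0 0 0 0", gripper=60)

```text
time_s: 15.97
tcp_pos: [0.6156, -0.016, 0.2437]
ee_rot: [[0.792, -0.611, 0.012], [-0.611, -0.792, 0.0], [0.009, -0.007, -1.0]]
wrist_force: [0.3, 0.4, 1.5]
gripper_width: 0.688
gripper_force: 0.0
```

Request:
move_arm(targets="0.1 1 0 -1;0.1 1 0 -1;0.1 1 0 -1;0 1 0 -1;0 1 0 -1;0 1 0 -1;0 0.95 0 -1;0 0 0 0;0 0 0 0;0 0 0 0")

```text
time_s: 16.8
tcp_pos: [0.6201, 0.1576, 0.2369]
ee_rot: [[0.298, -0.955, -0.0], [-0.955, -0.298, -0.0], [0.0, 0.0, -1.0]]
wrist_force: [-0.4, -0.0, -0.3]
gripper_width: 0.688
gripper_force: 0.0
```

```bash
cat > lev.py <<'E'
from m import *
s=sense();print(s["tcp_pos"],s["gripper_width"]*87)
D=pickle.load(open("d0.pkl","rb"));t=cap("top");c=cap("scene")
pickle.dump({"top":t,"scene":c},open("d1.pkl","wb"))
h=cv2.cvtColor(t["image"],cv2.COLOR_BGR2HSV)
x0,y0,x1,y1=310,140,350,206
print("V:");v=h[...,2]
for y in range(178,204): print(y,' '.join(f"{k:3d}" for k in v[y,318:342]))
for q in(D["top"],t):
    tab=blob(q,(5,120,60),(17,255,255),(320,190,345,206));print("tab",tab[:2],onz(q,tab[0],.136))
E
python3 lev.py
```

```text
[0.62007693 0.15757183 0.23689412] 59.87792918053323
V:
178 141 142 142 141 141 142 138 122 119 108  96  78  82  85 116 163 154 151 152 149 152 152 154 151
179 141 140 140 140 141 142 145 139  91  48  33  37  37  36  85 145 158 154 153 152 154 152 151 151
180 142 142 141 139 140 141 146 135  54  36  44  44  44  39  34  88 153 156 152 152 152 152 152 152
181 141 141 140 142 141 142 144 122  27  44  46  48  47  45  37  64 128 157 154 151 152 150 152 152
182 142 142 141 140 139 142 139  99  32  44  45  47  48  47  38  53 112 159 154 153 153 153 153 151
183 141 141 140 141 141 143 140 100  31  46  47  46  49  45  43  52 114 162 154 153 150 152 151 152
184 139 140 140 141 140 144 139  98  31  43  46  47  44  44  38  48 113 164 155 153 153 152 152 151
185 145 145 144 140 140 142 142 114  28  38  43  45  43  44  39  56 111 142 144 157 153 153 151 151
186 154 154 151 138 141 142 147 132  43  33  41  40  43  40  39  69 106  98 107 145 158 154 154 153
187 153 153 150 138 141 140 144 142 107  53  30  40  38  38  56  90 107 100  98 111 141 143 157 154
188 152 155 150 143 144 139 141 148 152 111 
[... 1059 characters left out ...]
  97  95  92  91 108 147 145 154 129  76 133 131 106 118  68  65  88 130 115 154 145 143 149 143
200  99  94  94  93 111 150 145 151 132  95 127 132 118 141  82  59  71  95  97 142 145 141 144 145
201  95  96  95  94 106 132 135 151 142 132 147 143 130 128 100  76  79  90  86 109 146 143 145 143
202  96  95  95  96  94  89 102 133 136 149 148 149 132  97  71  82  81  85  99 129 144 135 131 122
203  95  94  95  96  96  94  92  92 102 130 136 153 152 146 120 122 121 113 111 139 136 133 126 126
tab (array([331.69230769, 197.92307692]), [330, 196, 5, 6, 13]) [ 0.57197636 -0.02284837  0.136     ]
tab (array([332.44444444, 198.05555556]), [330, 196, 6, 6, 18]) [ 0.57150728 -0.02512604  0.136     ]
```

```bash
cat > lv2.py <<'E'
from m import *
import sys
Q=pickle.load(open(sys.argv[1] if len(sys.argv)>1 else "d1.pkl","rb"));D=pickle.load(open("d0.pkl","rb"))
piv=np.array([.7187,.0026]);ang=lambda P:(round(float(np.hypot(*(piv-P[:2]))),4),round(float(np.degrees(np.arctan2(piv[1]-P[1],piv[0]-P[0]))),2))
def cent(c,box,w):
    x0,y0,x1,y1=box;h=cv2.cvtColor(c["image"],cv2.COLOR_BGR2HSV).astype(float)[y0:y1,x0:x1];W=w(h);yy,xx=np.mgrid[y0:y1,x0:x1];return np.array([(W*xx).sum(),(W*yy).sum()])/W.sum(),W
org=lambda h:np.clip(h[...,1]-90,0,None)*(h[...,0]<20)
for c in(D["top"],Q["top"]):
    p,W=cent(c,(326,192,340,205),org);print("tab",p,onz(c,p,.134),ang(onz(c,p,.134)))
print(W.astype(int))
t=Q["top"]
p,_=cent(t,(323,178,336,188),lambda h:np.clip(80-h[...,2],0,None));print("knob",p,ang(onz(t,p,.186)))
for y in range(190,196):
    p,_=cent(t,(328,y,335,y+1),lambda h:np.clip(92-h[...,2],0,None)*(h[...,1]<90));P=onz(t,p,.139);print("ptr",y,p.round(2),ang(P))
for c in(D["scene"],Q["scene"]):
    b=blob(c,(5,150,100),(17,255,255),(300,200,325,225));print("scene tab",b and b[:2], b and ang(onz(c,b[0],.130)))
E
python3 lv2.py
```

```text
tab [332.01639344 198.23770492] [ 0.57130574 -0.02386579  0.134     ] (0.1498, 10.18)
tab [332.21478873 198.02552817] [ 0.57194561 -0.02449099  0.134     ] (0.1492, 10.46)
[[ 0  0  0  0  0  0  0  0  0  0  0  0  0  0]
 [ 0  0  0  0  0  0  0  0  0  0  0  0  0  0]
 [ 0  0  0  0  0  0  0  0  0  0  0  0  0  0]
 [ 0  0  0  0  0  0  0  0  0  0  0  0  0  0]
 [ 0  0  0  0  0 21 38 90 74  0  0  0  0  0]
 [ 0  0  0  0 74 84 63 60 69  0  0  0  0  0]
 [ 0  0  0  0 47 62  0  0 36 32  0  0  0  0]
 [ 0  0  0  0  9 50  0  0  3 49  0  0  0  0]
 [ 0  0  0  0  0 78  0  0  0 33  0  0  0  0]
 [ 0  0  0  0  0 87 60  4 13  0  0  0  0  0]
 [ 0  0  0  0  0  0  0  0  0  0  0  0  0  0]
 [ 0  0  0  0  0  0  0  0  0  0  0  0  0  0]
 [ 0  0  0  0  0  0  0  0  0  0  0  0  0  0]]
knob [329.22658487 183.07852761] (0.112, 9.29)
ptr 190 [330.41 190.  ] (0.1246, 10.26)
ptr 191 [330.42 191.  ] (0.1277, 9.98)
ptr 192 [330.7 192. ] (0.1309, 10.08)
ptr 193 [330.99 193.  ] (0.1341, 10.17)
ptr 194 [331.31 194.  ] (0.1373, 10.3)
ptr 195 [331.33 195.  ] (0.1403, 10.07)
scene tab (array([311.06666667, 211.6       ]), [309, 210, 5, 4, 15]) (0.1452, 10.79)
scene tab (array([310.88235294, 211.29411765]), [309, 210, 5, 4, 17]) (0.1468, 10.44)
```

The pointer line meets the tab within about 0.5 px (pointer about 10.2°, tab about 10.4°), and the tab has not moved. Next is the twist release.

Request:
move_arm(targets="0.08 0 0 0;0 0 -0.6 0;0 0 -0.7 0;0 0 -0.7 0;0 0 -0.6 0;0 0 -0.4 0;0 0 -0.2 0;0 0 0 0;0 0 0 0")

```text
time_s: 17.65
tcp_pos: [0.6228, 0.1577, 0.1572]
ee_rot: [[0.297, -0.955, 0.001], [-0.955, -0.297, 0.0], [0.0, -0.001, -1.0]]
wrist_force: [-0.6, -0.9, -0.4]
gripper_width: 0.69
gripper_force: 0.0
```

Request:
move_arm(targets="0 0 0 0;0 0 0 0;0 0 0 0;0 0 0 0;0 0 0 0", gripper=30)

```text
time_s: 18.07
tcp_pos: [0.6234, 0.1584, 0.1574]
ee_rot: [[0.298, -0.955, 0.003], [-0.955, -0.298, 0.001], [-0.0, -0.004, -1.0]]
wrist_force: [1.9, 0.8, 0.4]
gripper_width: 0.442
gripper_force: 30.0
```

Request:
move_arm(targets="0 0 0 -0.9;0 0 0 -1;0 0 0 -1;0 0 0 -1;0 0 0 -1;0 0 0 -1;0 0 0 -1;0 0 0 -1;0 0 0 -1;0 0 0 -0.9")

```text
time_s: 18.9
tcp_pos: [0.623, 0.1586, 0.158]
ee_rot: [[-0.528, -0.849, 0.002], [-0.849, 0.528, 0.001], [-0.002, -0.002, -1.0]]
wrist_force: [-1.1, 1.0, 5.3]
gripper_width: 0.444
gripper_force: 30.0
```

```bash
python3 -c "
from h import *
s=sense();print(s['tcp_pos'],s['wrist_force'],s['moment'],s['gripper_width']*87,s['ee_rot'][:2,1])"
```

```text
[0.62298086 0.15856109 0.15803453] [-1.09877965  0.98942041  5.26191401] [0.54747972 0.22619293 0.23428793] 38.61236712893317 [-0.84943539  0.52768992]
```

An upward force of 5 N means the latch has freed. I'll let it rise, then open and withdraw.

Request:
move_arm(targets="0 0 0.1 0;0 0 0.1 0;0 0 0.1 0;0 0 0 0")

```text
time_s: 19.23
tcp_pos: [0.6229, 0.1585, 0.1653]
ee_rot: [[-0.524, -0.852, 0.003], [-0.852, 0.524, 0.001], [-0.002, -0.001, -1.0]]
wrist_force: [0.6, 2.1, 5.7]
gripper_width: 0.447
gripper_force: 30.0
```

Request:
move_arm(targets="0 0 0 0;0 0 0 0;0 0 0 0;0 0 0 0;0 0 0.5 0;0 0 0.8 0;0 0 1 0;0 0 1 0;0 0 1 0;0 0 1 0", gripper=60)

```text
time_s: 20.07
tcp_pos: [0.6217, 0.1575, 0.297]
ee_rot: [[-0.526, -0.851, -0.002], [-0.851, 0.526, -0.001], [0.002, 0.001, -1.0]]
wrist_force: [1.1, 0.9, 0.2]
gripper_width: 0.688
gripper_force: 0.0
```

Request:
move_arm(targets="-1 0 0.5 0;-1 0 0 0;-1 0 0 0;-1 0 0 0;-1 0 0 0;-1 0 0 0;-0.5 0 0 0;0 0 0 0;0 0 0 0;0 0 0 0")

```text
time_s: 20.9
tcp_pos: [0.4604, 0.1581, 0.3089]
ee_rot: [[-0.526, -0.851, 0.0], [-0.851, 0.526, -0.0], [0.0, -0.0, -1.0]]
wrist_force: [0.0, 0.2, 0.1]
gripper_width: 0.687
gripper_force: 0.0
```

```bash
python3 - <<'E'
from m import *
D=pickle.load(open("d0.pkl","rb"));s=sense();print(s["tcp_pos"],s["time_s"])
N={n:cap(n) for n in("top","scene")};pickle.dump(N,open("d2.pkl","wb"))
for n,b in(("top",(255,165,290,200)),("scene",(345,180,370,198))):
    for c in(D[n],N[n]):
        r=blob(c,(0,140,80),(8,255,255),b);print(n,r and r[:2])
d=cv2.absdiff(D["scene"]["image"],N["scene"]["image"]).max(2);m=(d>40).astype(np.uint8)
n,l,st,ce=cv2.connectedComponentsWithStats(m)
print([x.tolist() for x in st[1:] if x[4]>25])
b=blob(N["top"],(50,120,60),(75,255,255),(370,230,450,280));print(b[:2])
E
python3 lv2.py d2.pkl | grep -v '\[ 0'
```

```text
[0.46041898 0.15807743 0.30890132] 20.9
top (array([270.58139535, 180.59302326]), [265, 175, 12, 12, 86])
top (array([270.81521739, 180.91304348]), [265, 175, 13, 12, 92])
scene (array([358.26923077, 188.88461538]), [353, 184, 11, 11, 78])
scene (array([358.0875, 188.8625]), [353, 184, 11, 11, 80])
[[208, 0, 36, 26, 472], [238, 0, 5, 12, 44], [235, 0, 141, 160, 6326], [243, 40, 7, 29, 112], [236, 78, 9, 39, 150], [213, 116, 19, 7, 49], [241, 117, 16, 15, 131], [205, 121, 15, 10, 46], [151, 133, 108, 107, 2404], [196, 166, 14, 6, 35], [229, 176, 18, 6, 63], [313, 188, 38, 35, 679], [306, 214, 15, 9, 41], [335, 222, 5, 8, 28]]
(array([397.5       , 255.92857143]), [389, 249, 17, 16, 98])
knob [329.20906236 183.07895917] (0.112, 9.27)
ptr 190 [330.4 190. ] (0.1246, 10.25)
ptr 191 [330.38 191.  ] (0.1276, 9.94)
ptr 192 [330.69 192.  ] (0.1309, 10.06)
ptr 193 [331. 193.] (0.1341, 10.19)
ptr 194 [331.31 194.  ] (0.1373, 10.31)
ptr 195 [331.35 195.  ] (0.1403, 10.09)
scene tab (array([311.06666667, 211.6       ]), [309, 210, 5, 4, 15]) (0.1452, 10.79)
scene tab (array([310.6, 211.4]), [309, 210, 4, 4, 15]) (0.1472, 10.87)
```

The button is back up and the lever, tab and jar are in place, so I'm handing in.

```bash
python3 -c "
from station import *
print(finish_job())"
```

```text
the job is handed in; nothing more can be done
None
```

I handed the job in after about 21 s of robot time, with all four steps done in the order asked: stop latched, green-lidded jar set upright in the caddy, lever pointer within about half a degree of the orange tab, and stop twisted back up. The pictures show the tab still in place, but `finish_job()` gave no verdict.

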